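# Serve the brioche with the tongs

### The job

On the wooden board at the tasting table a brioche stands huddled with three mini jam jars: spread them over the board, all standing upright, until there is at least 35 mm of clear board between any two of the four. Then grip the serving tongs, close them on the brioche and lift it at least 100 mm above the board; finish while still holding it there in the tongs, without setting it down. Never touch the brioche with the robot itself, do not tip the jars over, and leave the cups, tumbler, shaker and spoon where they are.

Things in the scene. Friction and masses are not known exactly. Their poses are not given: they have to be found in the camera images.
- board: Flat wooden serving board, fixed, 260 (its x) by 340 (its y) by 12 mm thick, lying on the black table. Origin: centre of its underside (table height); its top is 12 mm above that. z up.
- brioche: The one pastry: a small round brioche with a fluted narrow foot and a round topknot; rigid, about 35 g. Widest 42 mm across, between 13 and 25 mm above its foot; 49 mm tall with the 21 mm topknot. Origin: centre of its underside, z up. Starts as a corner of a square huddle with the jars (55 mm pitch), turned any way. No part of the robot may touch it.
- jar0: One of three alike closed mini jam jars standing on the board: round, 38 mm across, 46 mm tall, about 80 g, amber glass with a metal lid. Origin: centre of its underside, z up. May be handled or pushed.
- jar1: One of three alike closed mini jam jars standing on the board: round, 38 mm across, 46 mm tall, about 80 g, amber glass with a metal lid. Origin: centre of its underside, z up. May be handled or pushed.
- jar2: One of three alike closed mini jam jars standing on the board: round, 38 mm across, 46 mm tall, about 80 g, amber glass with a metal lid. Origin: centre of its underside, z up. May be handled or pushed.
- tongs: Sprung steel serving tongs with two grey plastic grip panels, 205 mm long, 30 mm tall, 110 g, on their side on the table: the two arms open and shut level. Origin: midway between the panels, on the underside; x to the tips, y to the left arm, z up; rear pivot at x = -100 mm. Springs keep them open: the squeeze needs 8 N at the panels just open, 12 N near shut; they reopen when eased.
- tongs_grip (a point): Point midway between the two grip panels, at half height (15 mm). Each panel is 64 mm long (along the tongs) and 30 mm tall; 60 mm over the outer faces when open, leaning 0.05 rad outward to the tips, parallel at 50 mm. Press them together from outside to shut the tongs. Axes as the tongs.
- tongs_tip (a point): Point midway between the flat tip paddles, 87 mm ahead of tongs_grip, at half height (15 mm). Paddles 34 mm long, 30 mm tall, 3 mm thick, 79 mm apart inside when open. Both arms swing alike; the gap shrinks 1.87 mm per mm of squeeze at the panels: panels 40 mm over the outside = paddles 42 mm apart. Axes as the tongs.
- tongs_left: The left (+y) arm of the tongs with its paddle; origin on the pivot at the rear, underside; its axes are the tongs' axes when open, and turn about z by up to 0.2 rad as it shuts (0.1 rad with the paddles 42 mm apart).
- tongs_right: The right (-y) arm of the tongs, mirror image of the left; origin on the pivot, underside; same axes when open.
- cup0: White ceramic coffee cup (86 mm across, 58 mm tall, one handle) left of the board. A bystander, to be left standing where it is. Origin: centre of its underside.
- cup1: White ceramic coffee cup (86 mm across, 58 mm tall, one handle) beyond the board. A bystander, to be left standing where it is. Origin: centre of its underside.
- cup2: White ceramic coffee cup (86 mm across, 58 mm tall, one handle) beyond the tongs. A bystander, to be left standing where it is. Origin: centre of its underside.
- tumbler: White plastic tumbler, 72 mm across, 110 mm tall, beyond the gap between board and tongs. A bystander, to be left standing where it is. Origin: centre of its underside.
- spoon: Metal spoon lying flat, right of and nearer the robot than the tongs. A bystander, to be left standing where it is. Origin: midway along it.
- shaker: Upright steel shaker with a dark lid, 44 mm across, 85 mm tall, on the robot's side of the gap between board and tongs. A bystander, to be left standing where it is. Origin: centre of its underside.
Not all that is in view belongs to the job. What is shaped like the jar1 but purple is not meant.

How it is judged:
By the outcome, as a careful person would: the job done as asked, in the order asked, and still so for the second after the job is handed in, while the arm keeps its last pose, push and grip.
It also fails if it takes over 67 s, if anything falls off the work surface, if the arm or the gripper's body presses on something with over 40 N, if the wrist force passes 120 N, or if a joint passes its speed limit or range.

### The arm

A 6-joint arm with a two-finger parallel gripper is mounted at the origin on the work surface. World frame = base frame: x ahead of the robot, y to its left, z up, the work surface at z = 0. Lengths are in mm, angles in rad, forces in N, time in s.
With the tool pointing down it reaches from about 400 to 925 mm from the base axis. Payload 12.5 kg.
Tool frame: the origin (TCP) lies on the centre line of the jaws, within the pads' length; the fingertips stand 14 mm ahead of it and the grasp point (between the pads) lies 5 mm behind it; z points along the fingers, y is the direction in which the jaws open and shut (so a half turn about z gives the same grasp; the last joint's range is limited). The gripper opens to 95 mm and grips with 3 to 60 N. Pads are 20 mm wide; open, the fingers measure 119 mm over their backs; the gripper's body (75 mm by 180 mm) begins 59 mm behind the grasp point.
Start: joints at [-1.311, 0.491, 1.559, -0, 1.092, -0.106], TCP at [223.584, -583.657, 228.661] pointing down, gripper open.
Joint ranges: [-3.1, 3.1], [-0.84, 2.19], [0.05, 2.79], [-1.13, 4.28], [0.06, 2.93], [-2.69, 2.69]. Speed limits (rad/s): [2.22, 2.22, 2.79, 3.14, 3.14, 3.14].

### API

Orientations are given as [roll, pitch, yaw] about the fixed x, y, z axes, in that order (R = Rz(yaw) Ry(pitch) Rx(roll)).
In Python, from cell import * gives the robot as it stands.
- The arm moves only by the tool play_rows, never from a script. Its argument "moves" is a list of rows, each a list of 7 numbers: the shift along the tool's x, y, z in m, then the turn, a rotation vector about the tool's x, y, z in rad, then the opening in per cent of the stroke, from 0 (shut) to 100 (fully open). In form: [[tx, ty, tz, ax, ay, az, claw], ...]. A call has 1 to 8 rows; each row shifts and turns the pose as measured when the row begins, along the tool's axes as they then stand; what a row does not reach is not made up. A row lasts 1/10 s, in which the tool goes at most 50 mm and 8.59 degrees, less where a joint would pass 70% of its speed; a pose out of reach is approached as far as the arm can. A call is refused whole if a number of a shift passes 0.05 or a number of a turn 0.15, either way. A call with a gripper value outside its range is refused whole. The fingers move at their own pace and stop on an object; the grip force is fixed at half the most. Time passes only in rows, so rows that do not move let the fingers close. It gives the time, the measured TCP pose, the force and the opening at its end, in the units of the state.
- state(): the state, without advancing time (a new reading comes with each control period).
- read_camera(name): name is "scene" or "top" or "wrist"; returns a dict with "img" (420x560x3 uint8, red, green, blue), "fx", "fy", "cx", "cy" (pixels), "R" (3x3) and "t" (3): a world point X has camera coordinates R X + t. Camera axes: x right, y down, z forward; pixel columns grow to the right and rows downward; lengths in mm; the calibration is good to about 2 mm. A picture is of the moment at which its call begins. There is no depth.
- job_done(): hands the job in, once; it reports no verdict.
The state is a dict: "t": time; "joints": joint angles; "qvel": joint speeds; "tau": joint torques, N m; "eef_pos": TCP position; "tcp_rot": TCP orientation; "ft_force": force on the tool from outside, world axes, zero at the start; "moment": the same for the moment, N m; "opening": opening from 0.0 (shut) to 1.0 (fully open).
Only numpy, scipy, OpenCV 4.12 (cv2) and the standard library are available. Lean on these libraries where they do the work, as an engineer would, in place of code of your own. Each camera call takes 0.05 s, during which the arm holds its last target.

## Working session

There is one attempt and no reset: what is moved stays moved. The work goes in short steps, Python scripts to look and compute and a tool call to move; the robot and the scene stay as the last step left them, time stands still between calls to the robot, and variables do not carry over. Pictures are saved under pics/ and viewed, and the job is handed in when it is done.

Besides the shell and the picture viewer there is one more tool, called as a command line: name --pt "numbers of a row" for each row, then --argument value for the rest. play_rows: Moves the arm, as the interface text tells. Its arguments: {"type":"object","properties":{"moves":{"type":"array"}},"required":["moves"]}

```bash
ls; mkdir -p pics
python3 - <<'E'
from cell import *
import cv2,numpy as np
print(state())
for n in ("scene","top"):
    c=read_camera(n); cv2.imwrite(f"pics/{n}0.png",c["img"][:,:,::-1]); print(n,c["fx"],c["fy"],c["cx"],c["cy"],np.round(c["R"],3).tolist(),c["t"])
E
```

```text
pics
{'t': 0.0, 'joints': array([-1.31059800e+00,  4.91597445e-01,  1.55948968e+00, -2.73394164e-05,
        1.09170780e+00, -1.05600132e-01]), 'qvel': array([ 0.00113134,  0.0006204 , -0.00118994, -0.00073291,  0.00032039,
        0.00137429]), 'tau': array([-2.44726492e-03, -6.12641859e+01, -2.58182877e+01,  6.92085782e-02,
        4.81831993e-02, -1.10019812e-04]), 'eef_pos': array([ 223.5101352 , -583.40080732,  228.02435372]), 'tcp_rot': array([-3.14039452e+00, -1.02612917e-04,  3.65811009e-01]), 'ft_force': array([-0.04923957,  0.70031468, -0.71942318]), 'moment': array([-0.03094133, -0.01233083,  0.03466563]), 'opening': 1.0005890473017596}
scene 489.4791633405686 489.4791633405686 281.0073655284943 211.0759766351925 [[-0.598, 0.801, 0.005], [0.514, 0.388, -0.765], [-0.615, -0.455, -0.644]] [ 320.58253836 -234.23783325 1878.29738487]
top 527.0794516917385 527.0794516917385 293.41570267296794 208.63001662032156 [[-0.013, -1.0, -0.001], [-0.999, 0.013, -0.04], [0.04, 0.0, -0.999]] [  24.80102286  549.59492493 1791.73973937]
```

View pics/scene0.png

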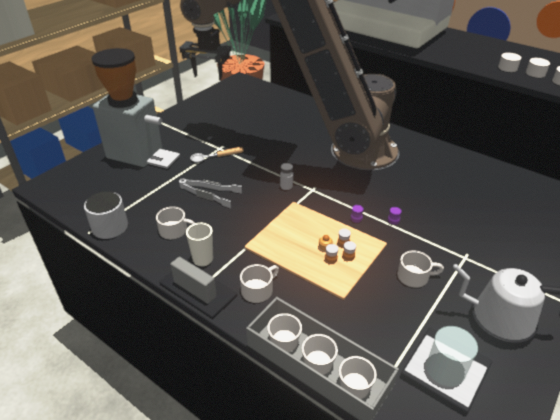

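View pics/top0.png

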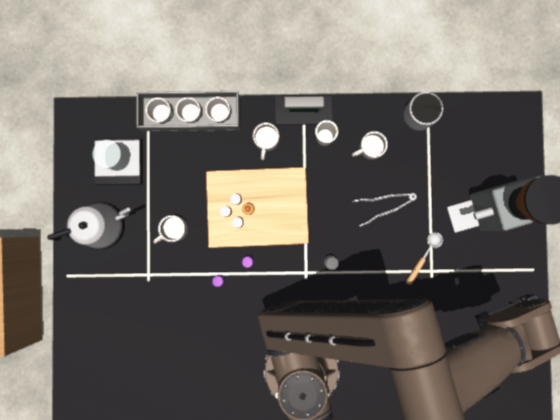

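The top view shows the board at columns 207–308 and rows 168–247. The huddle is near (237,208), the tongs have their pivot at (413,197) with tips at about (355,200) and (360,225), and the shaker is at (332,263). I'll enlarge this to measure.

```bash
cat > h.py <<'E'
from cell import *
import cv2,numpy as np
def ray(c,u,v,z):
    d=c["R"].T@np.array([(u-c["cx"])/c["fx"],(v-c["cy"])/c["fy"],1.])
    o=-c["R"].T@c["t"]
    return (o+d*(z-o[2])/d[2])
def proj(c,X):
    p=c["R"]@np.array(X,float)+c["t"]; return [c["cx"]+c["fx"]*p[0]/p[2],c["cy"]+c["fy"]*p[1]/p[2]]
def snap(n,f,box=None,s=1):
    c=read_camera(n); im=c["img"][:,:,::-1]
    if box: im=im[box[1]:box[3],box[0]:box[2]]
    im=cv2.resize(im,None,fx=s,fy=s,interpolation=cv2.INTER_CUBIC)
    cv2.imwrite("pics/"+f,im); return c
E
python3 - <<'E'
from h import *
c=snap("top","topA.png",(200,160,320,250),6)
im=c["img"][:,:,::-1]
cv2.imwrite("pics/topB.png",cv2.resize(im[120:290,310:450],None,fx=4.2,fy=3.5*1.0,interpolation=cv2.INTER_CUBIC) if 0 else cv2.resize(im[180:290,310:450],None,fx=5,fy=5,interpolation=cv2.INTER_CUBIC))
E
```

```text
(no output)
```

View pics/topA.png

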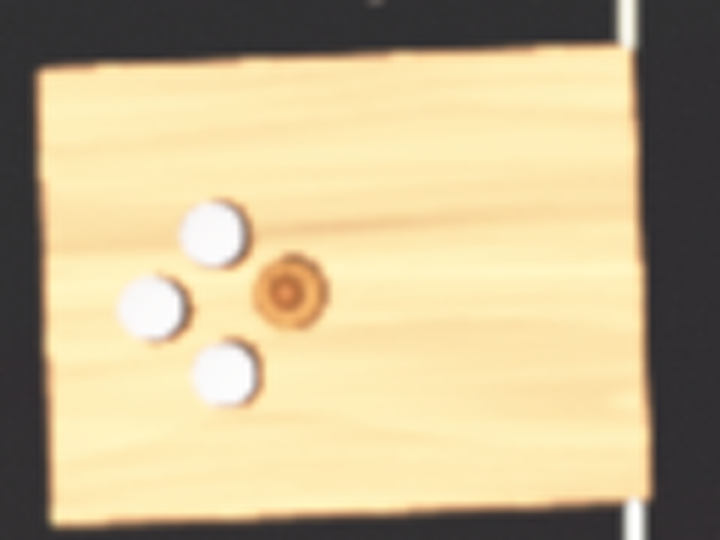

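View pics/topB.png

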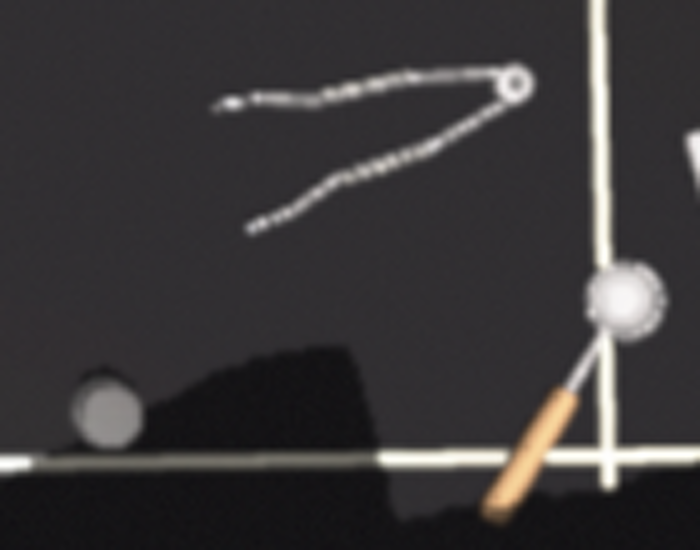

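The enlarged crop shows jar lids at (214,233), (154,308) and (227,373) and the brioche at (290,292). The tongs pivot is at (514,84), and the tips are at about (228,103) and (262,226).

Run:
```python
from h import *
c=read_camera("top")
A=lambda u,v:((u+.5)/6-.5+200,(v+.5)/6-.5+160)
B=lambda u,v:((u+.5)/5-.5+310,(v+.5)/5-.5+180)
for n,p,z in [("ja",(214,233),58),("jb",(154,308),58),("jc",(227,373),58),("br",(290,292),50),("c1",(37,68),12),("c2",(632,45),12),("c3",(651,497),12),("c4",(50,524),12)]:
    print(n,ray(c,*A(*p),z).round(1))
for n,p,z in [("piv",(514,84),30),("tipR",(228,103),30),("tipL",(262,226),30),("tr2",(215,107),30),("tl2",(248,230),30),("p1",(322,98),30),("p1b",(420,76),30),("p2",(335,182),30),("p2b",(435,148),30),("shaker",(108,412),85)]:
    print(n,ray(c,*B(*p),z).round(1))
```

```text
ja [584.7 210.9  58. ]
jb [543.4 244.6  58. ]
jc [506.8 204.3  58. ]
br [551.6 169.6  50. ]
c1 [683.3 316.3  12. ]
c2 [691.9 -24.   12. ]
c3 [433.9 -31.1  12. ]
c4 [423.1 310.6  12. ]
piv [ 585.1 -386.1   30. ]
tipR [ 574.9 -192.2   30. ]
tipL [ 491.3 -213.7   30. ]
tr2 [ 572.3 -183.3   30. ]
tl2 [ 488.7 -204.2   30. ]
p1 [ 577.4 -255.9   30. ]
p1b [ 591.4 -322.6   30. ]
p2 [ 520.4 -263.6   30. ]
p2b [ 542.5 -331.7   30. ]
shaker [ 370.8 -103.7   85. ]
```

```bash
cat >> h.py <<'E'
from scipy.spatial.transform import Rotation as Ro
def plan(p,yaw,claw,vmax=.045,amax=.14):
    """print rows (tool axes) from the measured pose to p mm, yaw, tool down"""
    s=state(); x=np.array(s["eef_pos"]); R=Ro.from_euler("xyz",s["tcp_rot"]); T=Ro.from_euler("xyz",[np.pi,0,yaw])
    d=np.array(p,float)-x; n=max(int(np.ceil(np.linalg.norm(d)/1000/vmax)),int(np.ceil((R.inv()*T).magnitude()/amax)),1)
    rv=(R.inv()*T).as_rotvec()
    out=[]
    for i in range(n):
        out.append([*(R.inv().apply(d/n/1000)).round(4),*(rv/n).round(3),claw]); R=R*Ro.from_rotvec(rv/n)
    print("t",s["t"],"pos",x.round(1),"rot",np.round(s["tcp_rot"],3),"F",np.round(s["ft_force"],1),"op",round(s["opening"],3))
    for r in out: print([float(a) for a in r],end=",\n")
E
python3 -c "
from h import *
plan([520,215,230],0,100)"
```

```text
t 0.2 pos [ 223.5 -583.5  228.3] rot [-3.141 -0.     0.366] F [-0.1  0.4  0.1] op 1.0
[0.0296, -0.0337, -0.0001, -0.0, 0.0, 0.019, 100.0],
[0.029, -0.0342, -0.0001, -0.0, 0.0, 0.019, 100.0],
[0.0283, -0.0348, -0.0001, -0.0, 0.0, 0.019, 100.0],
[0.0276, -0.0353, -0.0001, -0.0, 0.0, 0.019, 100.0],
[0.0269, -0.0358, -0.0001, -0.0, 0.0, 0.019, 100.0],
[0.0262, -0.0364, -0.0001, -0.0, 0.0, 0.019, 100.0],
[0.0255, -0.0369, -0.0001, -0.0, 0.0, 0.019, 100.0],
[0.0248, -0.0373, -0.0001, -0.0, 0.0, 0.019, 100.0],
[0.0241, -0.0378, -0.0001, -0.0, 0.0, 0.019, 100.0],
[0.0234, -0.0383, -0.0001, -0.0, 0.0, 0.019, 100.0],
[0.0226, -0.0387, -0.0001, -0.0, 0.0, 0.019, 100.0],
[0.0219, -0.0391, -0.0001, -0.0, 0.0, 0.019, 100.0],
[0.0211, -0.0396, -0.0001, -0.0, 0.0, 0.019, 100.0],
[0.0203, -0.0399, -0.0001, -0.0, 0.0, 0.019, 100.0],
[0.0196, -0.0403, -0.0001, -0.0, 0.0, 0.019, 100.0],
[0.0188, -0.0407, -0.0001, -0.0, 0.0, 0.019, 100.0],
[0.018, -0.0411, -0.0001, -0.0, 0.0, 0.019, 100.0],
[0.0172, -0.0414, -0.0001, -0.0, 0.0, 0.019, 100.0],
[0.0164, -0.0417, -0.0001, -0.0, 0.0, 0.019, 100.0],
```

play_rows --pt "0.03 -0.034 0 0 0 0.02 100" --pt "0.029 -0.034 0 0 0 0.02 100" --pt "0.028 -0.035 0 0 0 0.02 100" --pt "0.028 -0.035 0 0 0 0.02 100" --pt "0.027 -0.036 0 0 0 0.02 100" --pt "0.026 -0.036 0 0 0 0.02 100" --pt "0.026 -0.037 0 0 0 0.02 100" --pt "0.025 -0.037 0 0 0 0.02 100"

```text
t: 1.0
eef_pos: [352.7, -240.1, 226.4]
tcp_rot: [-3.141, 0.0, 0.192]
ft_force: [0.9, 0.5, 0.6]
opening: 1.004
```

play_rows --pt "0.024 -0.038 0 0 0 0.02 55" --pt "0.023 -0.038 0 0 0 0.02 55" --pt "0.023 -0.039 0 0 0 0.02 55" --pt "0.022 -0.039 0 0 0 0.02 55" --pt "0.021 -0.04 0 0 0 0.02 55" --pt "0.02 -0.04 0 0 0 0.02 55" --pt "0.02 -0.04 0 0 0 0.02 55" --pt "0.019 -0.041 0 0 0 0.02 55"

```text
t: 1.8
eef_pos: [489.0, 108.4, 227.9]
tcp_rot: [3.141, -0.003, 0.024]
ft_force: [1.0, -1.1, -0.5]
opening: 0.551
```

```bash
python3 -c "
from h import *
plan([500,215,230],0,55)"
```

```text
t 1.8 pos [489.  108.4 227.9] rot [ 3.141e+00 -3.000e-03  2.400e-02] F [ 1.  -1.1 -0.5] op 0.551
[0.0045, -0.0354, -0.0007, 0.0, -0.001, 0.008, 55.0],
[0.0042, -0.0355, -0.0007, 0.0, -0.001, 0.008, 55.0],
[0.0039, -0.0355, -0.0007, 0.0, -0.001, 0.008, 55.0],
```

play_rows --pt "0.004 -0.036 0 0 0 0.008 55" --pt "0.004 -0.036 0 0 0 0.008 55" --pt "0.004 -0.036 0 0 0 0.008 55" --pt "0 0 0 0 0 0 55"

```text
t: 2.2
eef_pos: [500.3, 226.0, 227.2]
tcp_rot: [-3.141, -0.003, 0.003]
ft_force: [-0.5, -0.8, -0.9]
opening: 0.551
```

```bash
python3 -c "
from h import *
c=snap('wrist','w1.png');print(state()['eef_pos'],-c['R'].T@c['t'])
for p in ([584.7,210.9,58],[543.4,244.6,58],[506.8,204.3,58],[551.6,169.6,50]): print(proj(c,p))"
```

```text
[500.00476789 224.4691969  227.06372299] [570.56166617 227.08626122 382.77001687]
[np.float64(294.64448380687134), np.float64(116.20057879406389)]
[np.float64(263.2407688014092), np.float64(155.52829943398845)]
[np.float64(299.3936273461519), np.float64(188.50934935862583)]
[np.float64(330.8902194401527), np.float64(147.6722130052641)]
```

View pics/w1.png

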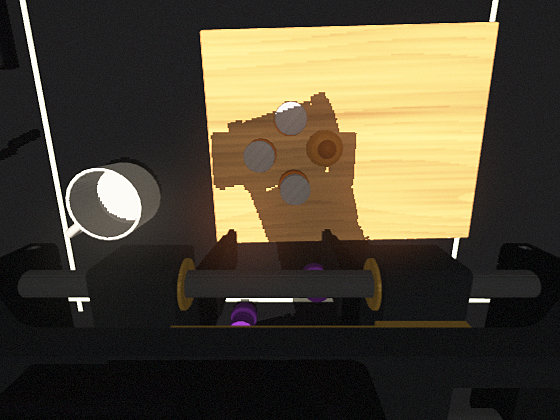

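The wrist view shows the lids at about (291,118), (260,155) and (295,187), and the brioche at (325,149).

```bash
python3 -c "
from h import *
c=snap('wrist','w2.png',(195,85,365,215),4.5);print(c['fx'])
for u,v,z in [(291,118,58),(260,155,58),(295,187,58),(325,149,55)]: print(ray(c,u,v,z))
print(state()['eef_pos'])"
```

```text
293.58046149678506
[582.48672046 213.11540268  58.        ]
[543.60517451 246.50567278  58.        ]
[508.15997888 207.65555935  58.        ]
[550.06692492 175.25278231  55.        ]
[499.94488545 223.23059094 227.10756919]
```

View pics/w2.png

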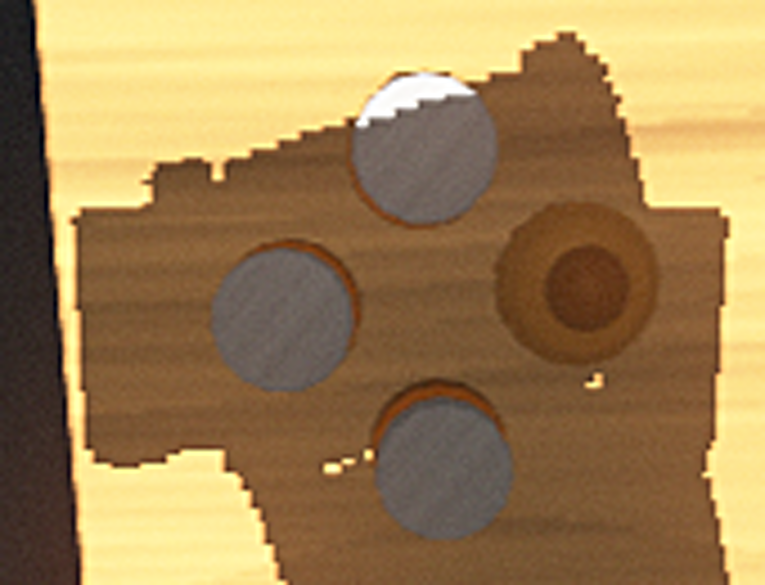

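```bash
python3 -c "
from h import *
c=read_camera('wrist')
for u,v,z in [(289.4,117.2,58),(258.1,156.1,58),(293.4,188.8,58),(325,149,58),(323.2,147.9,33)]: print(ray(c,u,v,z))
plan([543,246,120],0,55)"
```

```text
[583.19830837 213.42662549  58.        ]
[542.34140486 247.25218974  58.        ]
[505.98130183 208.10434763  58.        ]
[550.11134346 174.34558341  58.        ]
[549.81602616 172.65303148  33.        ]
t 2.35 pos [500.  222.4 227.2] rot [ 3.141e+00 -2.000e-03  1.000e-03] F [-1.1  0.3 -0.2] op 0.551
[0.0142, -0.0079, 0.0358, 0.0, -0.001, 0.0, 55.0],
[0.0143, -0.0079, 0.0358, 0.0, -0.001, 0.0, 55.0],
[0.0143, -0.0079, 0.0358, 0.0, -0.001, 0.0, 55.0],
```

play_rows --pt "0.014 -0.008 0.036 0 0 0 55" --pt "0.014 -0.008 0.036 0 0 0 55" --pt "0.014 -0.008 0.036 0 0 0 55" --pt "0 0 0 0 0 0 55" --pt "0 0 0 0 0 0 55"

```text
t: 2.85
eef_pos: [544.9, 240.9, 119.0]
tcp_rot: [3.141, -0.006, -0.006]
ft_force: [-0.8, -0.0, 0.4]
opening: 0.549
```

```bash
python3 -c "
from h import *
c=snap('wrist','w3.png')
plan([543,246.5,40],0,55)"
```

```text
t 2.9 pos [544.8 240.9 119.1] rot [ 3.142 -0.006 -0.006] F [0.2 0.1 0. ] op 0.549
[-0.0012, -0.0028, 0.0396, 0.0, -0.003, -0.003, 55.0],
[-0.001, -0.0028, 0.0396, 0.0, -0.003, -0.003, 55.0],
```

View pics/w3.png

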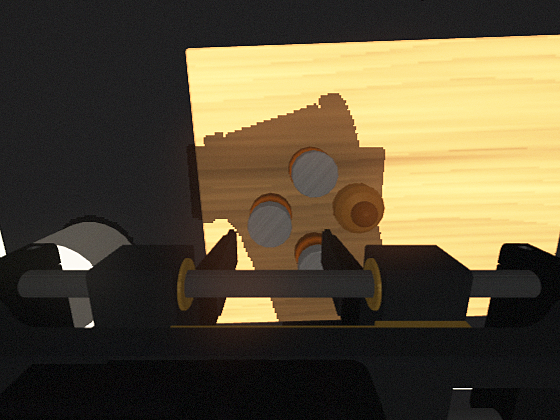

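The wrist view shows the jb lid at (270,225), left of the fingers' midline (u≈281), as expected before the +y correction.

```bash
python3 -c "
from h import *
c=read_camera('wrist')
for u,v,z in [(270,225,58),(316,173,58),(366,213,58),(358,207,33)]: print(ray(c,u,v,z))"
```

```text
[543.92002815 248.93334786  58.        ]
[584.18349217 214.28366236  58.        ]
[553.15968424 175.15786058  58.        ]
[551.42178648 174.68589995  33.        ]
```

play_rows --pt "-0.001 -0.004 0.03 0 0 0 55" --pt "-0.001 -0.003 0.03 0 0.003 0 55" --pt "0 0 0.018 0 0.003 0 55" --pt "0 0 0 0 0 0 55"

```text
t: 3.35
eef_pos: [545.9, 247.7, 48.7]
tcp_rot: [-3.137, -0.026, -0.007]
ft_force: [0.5, 0.4, -0.0]
opening: 0.548
```

play_rows --pt "-0.002 0 0.007 0 -0.022 0 55" --pt "0 0 0 0 0 0 30" --pt "0 0 0 0 0 0 20" --pt "0 0 0 0 0 0 20" --pt "0 0 0 0 0 0 20"

```text
t: 3.85
eef_pos: [545.9, 247.8, 47.5]
tcp_rot: [-3.135, -0.009, -0.007]
ft_force: [-0.2, -0.0, -1.1]
opening: 0.361
```

```bash
python3 -c "
from h import *
plan([550,270,46],0,20)"
```

```text
t 3.85 pos [545.9 247.8  47.5] rot [-3.135 -0.009 -0.007] F [-0.2 -0.  -1.1] op 0.361
[0.0039, -0.0222, 0.0017, -0.007, -0.009, -0.007, 20.0],
```

play_rows --pt "0 0 -0.025 0 0 0 20" --pt "0.003 -0.013 0 -0.007 -0.009 0 20" --pt "0.003 -0.013 0 0 0 0 20" --pt "0 0 0 0 0 0 20"

```text
t: 4.25
eef_pos: [552.3, 275.5, 73.1]
tcp_rot: [3.141, 0.0, -0.008]
ft_force: [-0.3, -0.4, -1.2]
opening: 0.363
```

```bash
python3 -c "
from h import *
c=snap('wrist','w4.png')
plan([550,273,47.5],0,20)"
```

```text
t 4.3 pos [551.8 274.8  72.7] rot [ 3.141e+00  1.000e-03 -8.000e-03] F [-1.   0.5 -1.3] op 0.361
[-0.0018, 0.0018, 0.0252, 0.001, 0.001, -0.008, 20.0],
```

View pics/w4.png

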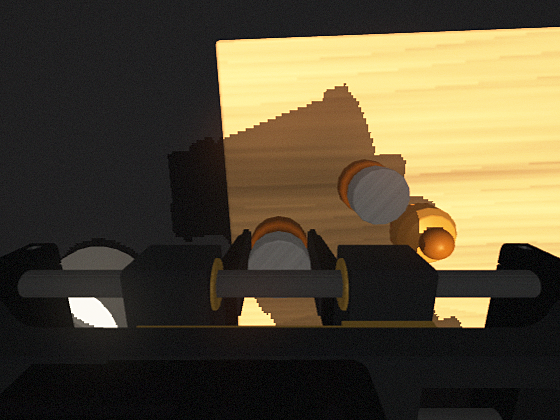

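The jar hangs upright between the fingers at (280,250), and the other jars and the brioche haven't moved. Now I'll lower it.

play_rows --pt "0 0 0.015 0 0 0 20" --pt "0 0 0.008 0 0 0 20" --pt "0 0 0.002 0 0 0 20" --pt "0 0 0 0 0 0 20"

```text
t: 4.7
eef_pos: [551.6, 275.0, 46.1]
tcp_rot: [3.142, 0.001, -0.008]
ft_force: [-2.0, 2.0, 9.0]
opening: 0.368
```

play_rows --pt "0 0 0 0 0 0 55" --pt "0 0 0 0 0 0 55" --pt "0 0 -0.04 0 0 0 55" --pt "0 0 -0.04 0 0 0 55" --pt "0 0 0 0 0 0 55"

```text
t: 5.2
eef_pos: [550.7, 273.5, 123.9]
tcp_rot: [3.139, 0.008, -0.009]
ft_force: [-0.5, 0.1, 0.4]
opening: 0.551
```

```bash
python3 -c "
from h import *
plan([584,213,120],0.42,55)"
```

```text
t 5.2 pos [550.7 273.5 123.9] rot [ 3.139  0.008 -0.009] F [-0.5  0.1  0.4] op 0.551
[0.0085, 0.015, 0.001, 0.0, 0.002, -0.107, 55.0],
[0.0068, 0.0159, 0.001, 0.0, 0.002, -0.107, 55.0],
[0.0051, 0.0165, 0.001, 0.0, 0.002, -0.107, 55.0],
[0.0033, 0.0169, 0.001, 0.0, 0.002, -0.107, 55.0],
```

play_rows --pt "0.009 0.015 0 0 0.002 -0.107 55" --pt "0.007 0.016 0 0 0.002 -0.107 55" --pt "0.005 0.017 0 0 0.002 -0.107 55" --pt "0.003 0.017 0 0 0.002 -0.107 55" --pt "0 0 0 0 0 0 55"

```text
t: 5.7
eef_pos: [584.6, 209.7, 119.9]
tcp_rot: [3.141, 0.003, 0.436]
ft_force: [-0.1, 0.0, 0.6]
opening: 0.551
```

```bash
python3 -c "
from h import *
c=snap('wrist','w5.png')
plan([584,213,44],0.42,55)"
```

```text
t 5.75 pos [584.  210.5 119.8] rot [3.141 0.004 0.432] F [ 0.4  0.1 -0.1] op 0.55
[0.0007, -0.0012, 0.0379, 0.0, 0.002, 0.006, 55.0],
[0.0006, -0.0012, 0.0379, 0.0, 0.002, 0.006, 55.0],
```

View pics/w5.png

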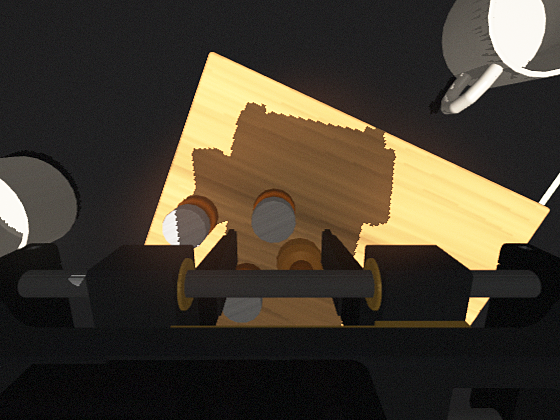

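The view shows the ja lid at (273,217) between the fingers, the brioche at about (300,255) behind the right finger, and jb at (187,224).

```bash
python3 -c "
from h import *
c=read_camera('wrist')
for u,v,z in [(273.5,217,58),(187,224,58)]: print(ray(c,u,v,z))
plan([584,213,44],0.42,55)"
```

```text
[586.57460564 217.38830423  58.        ]
[553.20293657 276.08316523  58.        ]
t 5.8 pos [583.7 211.2 120. ] rot [3.141 0.004 0.432] F [-0.   0.6 -0. ] op 0.545
[0.0006, -0.0008, 0.038, 0.0, 0.002, 0.006, 55.0],
[0.0006, -0.0008, 0.038, 0.0, 0.002, 0.006, 55.0],
```

play_rows --pt "0.002 -0.002 0.03 0 0.002 0 55" --pt "0.001 -0.001 0.03 0 0.002 0 55" --pt "0 0 0.017 0 0 0 55" --pt "0 0 0 0 0 0 55"

```text
t: 6.2
eef_pos: [583.6, 218.3, 40.1]
tcp_rot: [-3.142, -0.001, 0.423]
ft_force: [-0.9, -0.1, 0.2]
opening: 0.551
```

play_rows --pt "0 0 0 0 0 0 30" --pt "0 0 0 0 0 0 20" --pt "0 0 0 0 0 0 20" --pt "0 0 0 0 0 0 20"

```text
t: 6.6
eef_pos: [583.7, 219.8, 42.4]
tcp_rot: [3.141, -0.003, 0.421]
ft_force: [-0.5, 0.3, -0.9]
opening: 0.361
```

```bash
python3 -c "
from h import *
plan([643,240,75],0.43,20,.03)"
```

```text
t 6.6 pos [583.7 219.8  42.4] rot [ 3.141e+00 -3.000e-03  4.210e-01] F [-0.5  0.3 -0.9] op 0.361
[0.0208, 0.0019, -0.0108, 0.0, -0.001, -0.003, 20.0],
[0.0208, 0.002, -0.0108, 0.0, -0.001, -0.003, 20.0],
[0.0208, 0.0021, -0.0109, 0.0, -0.001, -0.003, 20.0],
```

play_rows --pt "0 0 -0.025 0 0 0 20" --pt "0.021 0.002 0 0 0 0 20" --pt "0.021 0.002 0 0 0 0 20" --pt "0.021 0.002 0 0 0 0 20" --pt "0 0 0 0 0 0 20"

```text
t: 7.1
eef_pos: [646.0, 240.7, 72.1]
tcp_rot: [3.141, -0.007, 0.419]
ft_force: [-0.4, 0.3, -0.8]
opening: 0.368
```

```bash
python3 -c "
from h import *
plan([643,240,42],0.43,20,.03)"
```

```text
t 7.1 pos [646.  240.7  72.1] rot [ 3.141 -0.007  0.419] F [-0.4  0.3 -0.8] op 0.368
[-0.0016, -0.0003, 0.0151, 0.0, -0.003, -0.005, 20.0],
[-0.0015, -0.0003, 0.0151, 0.0, -0.003, -0.005, 20.0],
```

play_rows --pt "-0.001 0 0.018 0 -0.004 0 20" --pt "0 0 0.009 0 -0.003 0 20" --pt "0 0 0.001 0 0 0 20" --pt "0 0 0 0 0 0 20"

```text
t: 7.5
eef_pos: [642.9, 239.6, 41.3]
tcp_rot: [3.141, 0.003, 0.419]
ft_force: [0.7, -0.1, 6.5]
opening: 0.363
```

play_rows --pt "0 0 0 0 0 0 55" --pt "0 0 0 0 0 0 55" --pt "0 0 -0.04 0 0 0 55" --pt "0 0 -0.04 0 0 0 55" --pt "0 0 0 0 0 0 55"

```text
t: 8.0
eef_pos: [642.6, 239.5, 123.8]
tcp_rot: [3.141, 0.005, 0.419]
ft_force: [1.3, -0.1, 0.9]
opening: 0.551
```

```bash
python3 -c "
from h import *
plan([505,208,120],-0.05,55)"
```

```text
t 8.0 pos [642.6 239.5 123.8] rot [3.141 0.005 0.419] F [ 1.3 -0.1  0.9] op 0.551
[-0.0346, -0.0068, 0.0011, 0.0, 0.001, 0.117, 55.0],
[-0.0352, -0.0027, 0.0011, 0.0, 0.001, 0.117, 55.0],
[-0.0353, 0.0014, 0.001, 0.0, 0.001, 0.117, 55.0],
[-0.0349, 0.0056, 0.001, 0.0, 0.001, 0.117, 55.0],
```

play_rows --pt "-0.035 -0.007 0 0 0 0.117 55" --pt "-0.035 -0.003 0 0 0 0.117 55" --pt "-0.035 0.001 0 0 0 0.117 55" --pt "-0.035 0.006 0 0 0 0.117 55" --pt "0 0 0 0 0 0 55" --pt "0 0 0 0 0 0 55"

```text
t: 8.6
eef_pos: [499.3, 207.5, 124.7]
tcp_rot: [3.141, 0.0, -0.067]
ft_force: [-0.0, -0.4, 0.0]
opening: 0.55
```

```bash
python3 -c "
from h import *
c=snap('wrist','w6.png')
plan([507,208,44],-0.05,55)"
```

```text
t 8.65 pos [499.2 207.5 124.5] rot [ 3.14e+00  1.00e-03 -6.70e-02] F [ 1.   0.2 -0.3] op 0.549
[0.0039, -0.0005, 0.0403, 0.001, 0.0, -0.009, 55.0],
[0.0039, -0.0005, 0.0403, 0.001, 0.0, -0.009, 55.0],
```

View pics/w6.png

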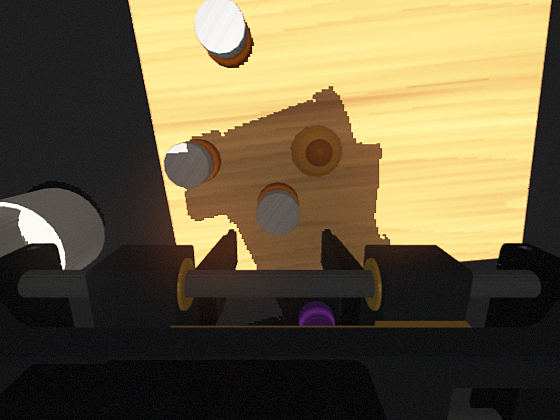

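The view shows the jc lid at (278,212), the brioche knot at (319,152), jb at (190,165) and ja at (220,25), all standing upright.

```bash
python3 -c "
from h import *
c=read_camera('wrist')
for u,v,z in [(278,212,58),(190,165,58),(219.5,24.5,58),(319,152,58),(317,149,33)]: print(ray(c,u,v,z))
plan([508,208,44],-0.067,55)"
```

```text
[506.82335287 208.81088091  58.        ]
[548.05546459 272.46500029  58.        ]
[640.24695896 239.08965447  58.        ]
[551.1468637  175.13795752  58.        ]
[551.58949    173.46864076  33.        ]
t 8.7 pos [499.7 207.6 124.4] rot [ 3.141e+00  1.000e-03 -6.700e-02] F [-0.9 -0.1 -0.8] op 0.55
[0.0042, -0.0005, 0.0402, 0.001, 0.0, -0.0, 55.0],
[0.0042, -0.0005, 0.0402, 0.001, 0.0, -0.0, 55.0],
```

play_rows --pt "0.005 0 0.03 0 0 0 55" --pt "0.004 0 0.03 0 0 0 55" --pt "0 0 0.02 0 0 0 55" --pt "0 0 0 0 0 0 55"

```text
t: 9.1
eef_pos: [513.6, 207.8, 41.8]
tcp_rot: [-3.141, -0.004, -0.064]
ft_force: [0.5, 0.2, 0.5]
opening: 0.546
```

play_rows --pt "0 0 0 0 0 0 30" --pt "0 0 0 0 0 0 20" --pt "0 0 0 0 0 0 20" --pt "0 0 0 0 0 0 20"

```text
t: 9.5
eef_pos: [515.7, 208.3, 43.9]
tcp_rot: [-3.14, -0.007, -0.063]
ft_force: [1.1, 0.7, -1.0]
opening: 0.36
```

```bash
python3 -c "
from h import *
plan([462,242,75],-0.067,20,.03)"
```

```text
t 9.5 pos [515.7 208.3  43.9] rot [-3.14  -0.007 -0.063] F [ 1.1  0.7 -1. ] op 0.36
[-0.0185, -0.0101, -0.0105, -0.001, -0.002, 0.001, 20.0],
[-0.0185, -0.0101, -0.0104, -0.001, -0.002, 0.001, 20.0],
[-0.0186, -0.01, -0.0104, -0.001, -0.002, 0.001, 20.0],
```

play_rows --pt "0 0 -0.022 0 0 0 20" --pt "-0.015 -0.011 0 0 0 0 20" --pt "-0.015 -0.01 0 0 0 0 20" --pt "-0.015 -0.01 0 0 0 0 20" --pt "0 0 0 0 0 0 20"

```text
t: 10.0
eef_pos: [468.3, 244.7, 66.7]
tcp_rot: [-3.139, -0.008, -0.063]
ft_force: [0.3, 0.7, -1.2]
opening: 0.36
```

```bash
python3 -c "
from h import *
c=snap('wrist','w7.png')
c=snap('scene','s7.png',(230,190,400,300),4.5)
plan([469,242,44],-0.067,20,.03)"
```

```text
t 10.1 pos [470.2 244.   66.8] rot [-3.139 -0.009 -0.064] F [-0.6 -0.4 -1. ] op 0.357
[-0.0013, 0.0021, 0.0228, -0.003, -0.009, 0.003, 20.0],
```

View pics/s7.png

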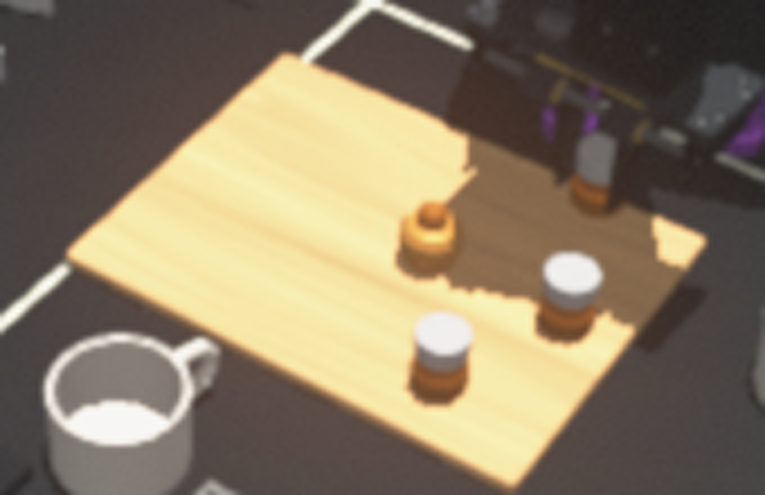

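View pics/w7.png

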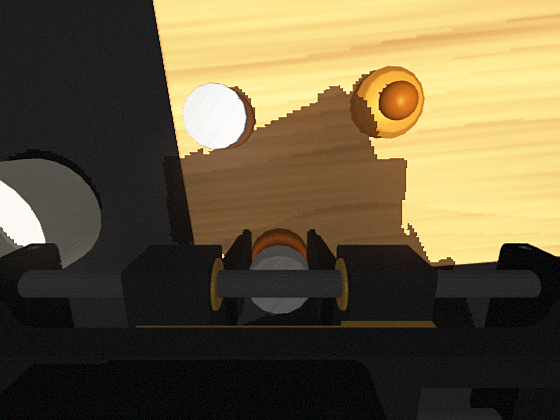

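jc hangs upright in the fingers, and the other jars and the brioche are standing undisturbed. Lowering.

play_rows --pt "-0.001 0 0.014 0 0 0 20" --pt "0 0 0.008 0 0 0 20" --pt "0 0 0.001 0 0 0 20" --pt "0 0 0 0 0 0 20"

```text
t: 10.5
eef_pos: [470.5, 244.1, 42.9]
tcp_rot: [-3.139, -0.011, -0.064]
ft_force: [-2.5, 2.1, 6.4]
opening: 0.358
```

play_rows --pt "0 0 0 0 0 0 60" --pt "0 0 0 0 0 0 60" --pt "0 0 -0.04 0 0 0 60" --pt "0 0 -0.045 0 0 0 100" --pt "0 0 -0.045 0 0 0 100" --pt "0 0.04 -0.04 0 0 0 100" --pt "0 0.045 0 0 0 0 100" --pt "0 0.02 0 0 0 0 100"

```text
t: 11.3
eef_pos: [463.1, 142.8, 214.9]
tcp_rot: [-3.14, -0.013, -0.06]
ft_force: [-0.2, 0.1, -0.2]
opening: 0.957
```

play_rows --pt "0 0 0 0 0 0 100" --pt "0 0 0 0 0 0 100"

```text
t: 11.5
eef_pos: [463.2, 140.8, 216.2]
tcp_rot: [-3.139, -0.015, -0.064]
ft_force: [-0.5, 0.2, 0.2]
opening: 0.995
```

```bash
python3 -c "
from h import *
c=snap('wrist','w8.png')
plan([557,-290,150],1.85,100,.045,.145)"
```

```text
t 11.55 pos [463.2 141.1 216.1] rot [-3.139 -0.015 -0.063] F [-0.5 -0.1 -0. ] op 1.0
[0.0086, 0.0303, 0.0048, 0.001, -0.001, -0.137, 100.0],
[0.0044, 0.0312, 0.0048, 0.001, -0.001, -0.137, 100.0],
[0.0001, 0.0315, 0.0047, 0.001, -0.001, -0.137, 100.0],
[-0.0042, 0.0312, 0.0047, 0.001, -0.001, -0.137, 100.0],
[-0.0084, 0.0304, 0.0047, 0.001, -0.001, -0.137, 100.0],
[-0.0125, 0.0289, 0.0046, 0.001, -0.001, -0.137, 100.0],
[-0.0163, 0.027, 0.0046, 0.001, -0.001, -0.137, 100.0],
[-0.0198, 0.0245, 0.0046, 0.001, -0.001, -0.137, 100.0],
[-0.023, 0.0216, 0.0046, 0.001, -0.001, -0.137, 100.0],
[-0.0257, 0.0183, 0.0046, 0.001, -0.001, -0.137, 100.0],
[-0.028, 0.0146, 0.0046, 0.001, -0.001, -0.137, 100.0],
[-0.0297, 0.0106, 0.0047, 0.001, -0.001, -0.137, 100.0],
[-0.0308, 0.0065, 0.0047, 0.001, -0.001, -0.137, 100.0],
[-0.0314, 0.0023, 0.0047, 0.001, -0.001, -0.137, 100.0],
```

View pics/w8.png

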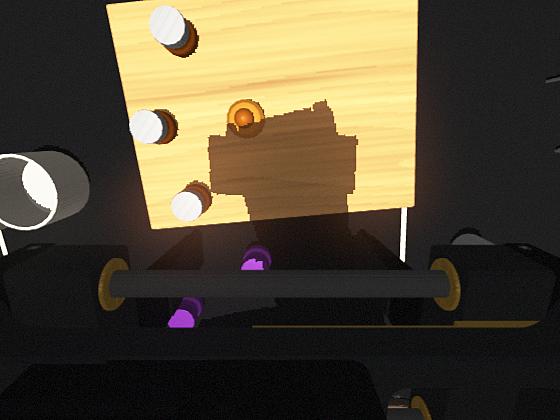

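All four are spread: lids at (167,26), (148,126) and (187,206), and the brioche at (244,118).

```bash
python3 -c "
from h import *
c=read_camera('wrist')
P=[ray(c,u,v,z)[:2] for u,v,z in [(167,26,58),(148,126,58),(187,206,58),(243.5,118,58)]]
print(np.round(P,1))
for i in range(4):
  for j in range(i): print(i,j,np.linalg.norm(P[i]-P[j]).round(1))
plan([557,-290,210],1.85,100,.045,.145)"
```

```text
[[638.6 239.3]
 [547.9 273.2]
 [460.6 244.6]
 [549.5 173.7]]
1 0 96.9
2 0 178.1
2 1 91.9
3 0 110.6
3 1 99.5
3 2 113.7
t 11.6 pos [463.2 141.5 215.9] rot [-3.139 -0.015 -0.063] F [ 0.2  0.5 -0.8] op 0.996
[0.0086, 0.0303, 0.0005, 0.001, -0.001, -0.137, 100.0],
[0.0044, 0.0312, 0.0004, 0.001, -0.001, -0.137, 100.0],
[0.0001, 0.0315, 0.0004, 0.001, -0.001, -0.137, 100.0],
[-0.0042, 0.0313, 0.0004, 0.001, -0.001, -0.137, 100.0],
[-0.0084, 0.0304, 0.0004, 0.001, -0.001, -0.137, 100.0],
[-0.0125, 0.029, 0.0003, 0.001, -0.001, -0.137, 100.0],
[-0.0163, 0.027, 0.0003, 0.001, -0.001, -0.137, 100.0],
[-0.0198, 0.0245, 0.0003, 0.001, -0.001, -0.137, 100.0],
[-0.023, 0.0216, 0.0003, 0.001, -0.001, -0.137, 100.0],
[-0.0257, 0.0183, 0.0003, 0.001, -0.001, -0.137, 100.0],
[-0.028, 0.0146, 0.0003, 0.001, -0.001, -0.137, 100.0],
[-0.0297, 0.0107, 0.0004, 0.001, -0.001, -0.137, 100.0],
[-0.0309, 0.0065, 0.0004, 0.001, -0.001, -0.137, 100.0],
[-0.0315, 0.0023, 0.0004, 0.001, -0.001, -0.137, 100.0],
```

play_rows --pt "0.009 0.03 0 0 0 -0.137 100" --pt "0.004 0.031 0 0 0 -0.137 100" --pt "0 0.032 0 0 0 -0.137 100" --pt "-0.004 0.031 0 0 0 -0.137 100" --pt "-0.008 0.03 0 0 0 -0.137 100" --pt "-0.013 0.029 0 0 0 -0.137 100" --pt "-0.016 0.027 0 0 0 -0.137 100" --pt "-0.02 0.025 0 0 0 -0.137 100"

```text
t: 12.4
eef_pos: [525.5, -101.5, 212.8]
tcp_rot: [3.135, -0.007, 1.089]
ft_force: [0.1, 0.0, 0.2]
opening: 0.997
```

```bash
python3 -c "
from h import *
plan([557,-290,200],1.85,100,.045,.145)"
```

```text
t 12.4 pos [ 525.5 -101.5  212.8] rot [ 3.135 -0.007  1.089] F [0.1 0.  0.2] op 0.997
[-0.0254, 0.0192, 0.0021, 0.002, -0.001, -0.127, 100.0],
[-0.0276, 0.0158, 0.0021, 0.002, -0.001, -0.127, 100.0],
[-0.0294, 0.0122, 0.0021, 0.002, -0.001, -0.127, 100.0],
[-0.0307, 0.0084, 0.0021, 0.002, -0.001, -0.127, 100.0],
[-0.0315, 0.0044, 0.0021, 0.002, -0.001, -0.127, 100.0],
[-0.0318, 0.0004, 0.0021, 0.002, -0.001, -0.127, 100.0],
```

play_rows --pt "-0.025 0.019 0.002 0.002 0 -0.127 100" --pt "-0.028 0.016 0.002 0.002 0 -0.127 100" --pt "-0.029 0.012 0.002 0.002 0 -0.127 100" --pt "-0.03 0.008 0.002 0.002 0 -0.127 100" --pt "-0.03 0.004 0.002 0 0 -0.127 100" --pt "-0.028 0 0.002 0 0 -0.12 100" --pt "0 0 0 0 0 0 100" --pt "0 0 0 0 0 0 100"

```text
t: 13.2
eef_pos: [564.4, -286.1, 193.4]
tcp_rot: [-3.14, -0.01, 1.886]
ft_force: [-0.5, -0.1, -0.3]
opening: 0.998
```

```bash
python3 -c "
from h import *
c=snap('wrist','w9.png')
for p in ([585,-386,30],[574,-188,30],[490,-209,30],[557,-290,15]): print(proj(c,p))
print(state()['eef_pos'],state()['tcp_rot'])"
```

```text
[np.float64(269.382307362253), np.float64(280.26885229091306)]
[np.float64(316.97868697310116), np.float64(112.56247495322876)]
[np.float64(233.68665820745983), np.float64(106.41594731047857)]
[np.float64(271.86813111564993), np.float64(195.89446583237233)]
[ 564.32390475 -285.90583309  193.44184409] [-3.13993173 -0.01019136  1.8868163 ]
```

View pics/w9.png

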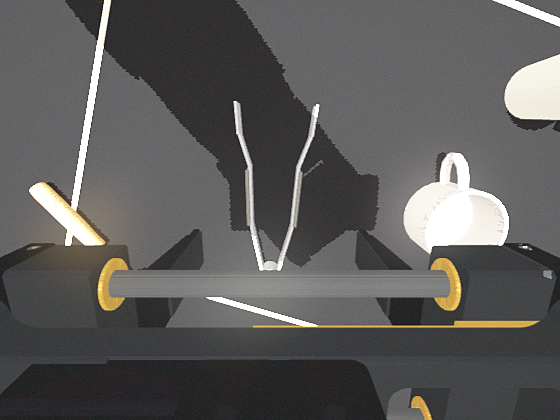

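The tongs lie open: paddle tips at (237,103) and (318,107), panels at about (249,168–228) and (296,172–228), pivot near (270,268). I'll enlarge that.

```bash
python3 -c "
from h import *
c=snap('wrist','w10.png',(210,90,340,280),3.1)"
```

```text
(no output)
```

View pics/w10.png

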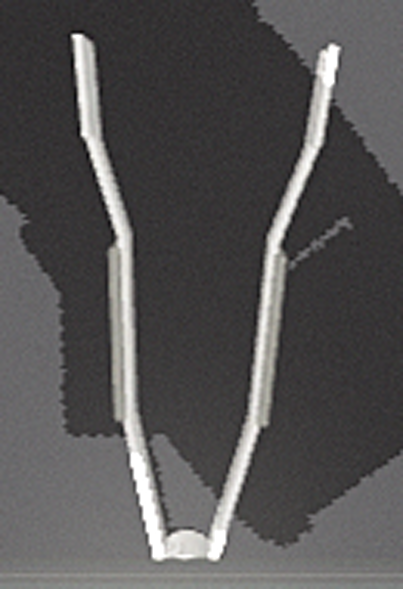

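```bash
python3 -c "
from h import *
c=read_camera('wrist')
f=lambda u,v: ray(c,(u+.5)/3.1-.5+210,(v+.5)/3.1-.5+90,30)[:2]
tl,tr=f(77,38),f(334,48); pl=[f(110,248),f(117,422)]; pr=[f(287,252),f(266,428)]; el,er=f(87,137),f(317,148)
print(tl,tr,np.linalg.norm(tl-tr)); print(pl,pr,np.linalg.norm(pl[0]-pr[0]),np.linalg.norm(pl[1]-pr[1]))
g=(sum(pl)+sum(pr))/4; tip=(tl+tr+el+er)/4
print('grip',g,'tip',tip,np.linalg.norm(tip-g)); d=tip-g; print(np.arctan2(d[1],d[0]))
d=tr-tl;print(np.arctan2(d[1],d[0])+np.pi/2)
print('paddle len',np.linalg.norm(tl-el))
plan([*g,90],np.arctan2((tip-g)[1],(tip-g)[0]),100,.04)"
```

```text
[ 489.4124723  -204.15079437] [ 571.83026007 -180.53610799] 85.73415395913803
[array([ 519.76920592, -267.80199351]), array([ 540.46775398, -328.47529876])] [array([ 579.35063924, -249.77077926]), array([ 593.37571243, -313.56158205])] 62.250075365033574 54.96972815557735
grip [ 558.24082789 -289.90241339] tip [ 535.03422291 -207.87595462] 85.24603482557508
1.846507066728028
1.8498445657166076
paddle len 32.11084778059548
t 13.35 pos [ 564.2 -285.6  194.1] rot [-3.14  -0.01   1.887] F [0.8 0.9 0.8] op 1.0
[-0.0011, -0.0023, 0.0347, -0.0, -0.003, 0.014, 100.0],
[-0.001, -0.0023, 0.0347, -0.0, -0.003, 0.014, 100.0],
[-0.0009, -0.0023, 0.0347, -0.0, -0.003, 0.014, 100.0],
```

play_rows --pt "-0.001 -0.002 0.035 0 -0.003 0.014 100" --pt "-0.001 -0.002 0.035 0 -0.003 0.014 100" --pt "-0.001 -0.002 0.035 0 -0.003 0.014 100" --pt "0 0 0 0 0 0 100" --pt "0 0 0 0 0 0 100"

```text
t: 13.85
eef_pos: [561.3, -285.4, 90.1]
tcp_rot: [3.139, 0.004, 1.845]
ft_force: [0.8, -0.1, 1.3]
opening: 1.0
```

```bash
python3 -c "
from h import *
c=snap('wrist','w11.png')
plan([558.2,-290,20],1.848,100,.04)"
```

```text
t 13.9 pos [ 561.2 -285.4   90.2] rot [3.139 0.004 1.845] F [ 0.4  1.2 -0.1] op 0.999
[-0.0017, -0.0022, 0.0351, 0.001, 0.002, -0.001, 100.0],
[-0.0018, -0.0021, 0.0351, 0.001, 0.002, -0.001, 100.0],
```

View pics/w11.png

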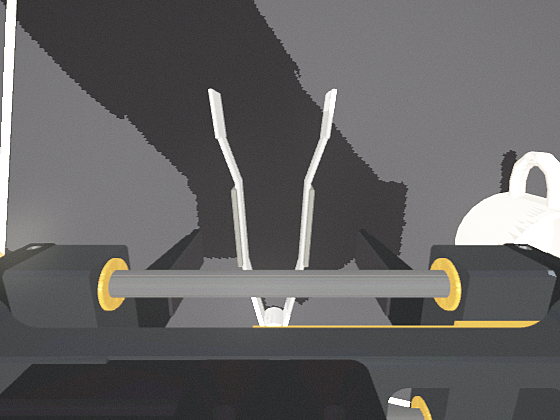

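The tongs are nearly centred between the fingers (paddles at 215 and 332, jaws' centre at about 280), so only the planned small sideways correction is needed.

play_rows --pt "-0.002 -0.002 0.03 0 0 0 100" --pt "-0.002 -0.002 0.025 0 0 0 100" --pt "0 0 0.012 0 0 0 100" --pt "0 0 0 0 0 0 100" --pt "0 0 0 0 0 0 100"

```text
t: 14.4
eef_pos: [563.4, -291.8, 31.2]
tcp_rot: [3.13, 0.014, 1.847]
ft_force: [0.1, -0.9, 0.3]
opening: 1.0
```

```bash
python3 -c "
from h import *
plan([558.2,-290,19],1.848,100,.04)"
```

```text
t 14.4 pos [ 563.4 -291.8   31.2] rot [3.13  0.014 1.847] F [ 0.1 -0.9  0.3] op 1.0
[0.0033, -0.0047, 0.0121, 0.012, 0.014, -0.001, 100.0],
```

play_rows --pt "0.002 -0.003 0.007 0.006 0.007 0 100" --pt "0.002 -0.003 0.006 0.006 0.007 0 100" --pt "0 0 0 0 0 0 100" --pt "0 0 0 0 0 0 100"

```text
t: 14.8
eef_pos: [557.4, -289.9, 20.3]
tcp_rot: [3.14, 0.002, 1.847]
ft_force: [-0.1, 0.1, -0.5]
opening: 1.002
```

```bash
python3 -c "
from h import *
plan([558.2,-290,18.5],1.848,100,.04)"
```

```text
t 14.8 pos [ 557.4 -289.9   20.3] rot [3.140e+00 2.000e-03 1.847e+00] F [-0.1  0.1 -0.5] op 1.002
[-0.0003, 0.0008, 0.0018, 0.001, 0.002, -0.001, 100.0],
```

Well placed. I'll close gently onto the panels.

play_rows --pt "0 0 0.002 0 0 0 70" --pt "0 0 0 0 0 0 62" --pt "0 0 0 0 0 0 57" --pt "0 0 0 0 0 0 57" --pt "0 0 0 0 0 0 57" --pt "0 0 0 0 0 0 57"

```text
t: 15.4
eef_pos: [557.6, -290.0, 18.5]
tcp_rot: [3.14, 0.002, 1.847]
ft_force: [-0.1, -0.3, -0.7]
opening: 0.589
```

```bash
python3 -c "
from h import *
c=snap('wrist','w12.png')
print(state()['opening'],state()['ft_force'])"
```

```text
0.5802960588398792 [-0.47526878 -0.20571093 -0.63462828]
```

View pics/w12.png

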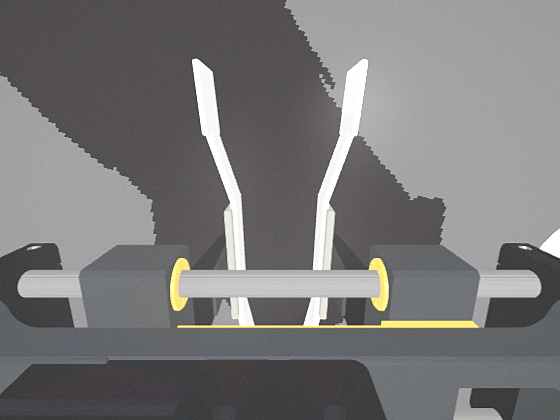

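The paddles sit symmetrically at about 205 and 357, and the panels lie against the fingers. Next is a small lift test.

play_rows --pt "0 0 0 0 0 0 55" --pt "0 0 0 0 0 0 55" --pt "0 0 -0.015 0 0 0 55" --pt "0 0 -0.02 0 0 0 55" --pt "0 0 0 0 0 0 55" --pt "0 0 0 0 0 0 55"

```text
t: 16.05
eef_pos: [557.3, -289.8, 56.1]
tcp_rot: [3.14, 0.002, 1.847]
ft_force: [0.2, 0.5, -1.4]
opening: 0.551
```

```bash
python3 -c "
from h import *
c=snap('wrist','w13.png');cs=snap('scene','s13.png',(150,130,330,260),4.4)
plan([557,-290,150],1.848,55,.04)"
```

```text
t 16.15 pos [ 557.3 -289.9   55.7] rot [3.141e+00 1.000e-03 1.847e+00] F [-0.3  0.  -2.7] op 0.548
[-0.0001, -0.0001, -0.0314, 0.0, 0.0, -0.0, 55.0],
[-0.0, -0.0001, -0.0314, 0.0, 0.0, -0.0, 55.0],
[-0.0, -0.0001, -0.0314, 0.0, 0.0, -0.0, 55.0],
```

View pics/w13.png

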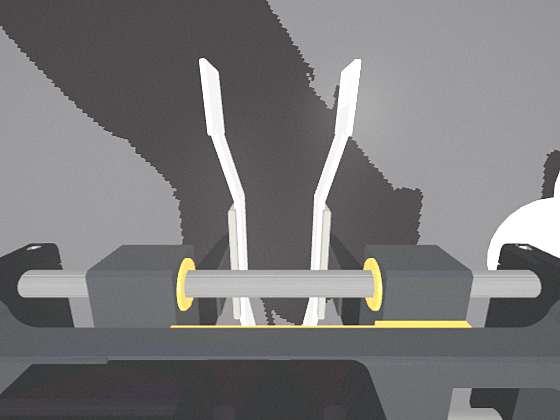

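View pics/s13.png

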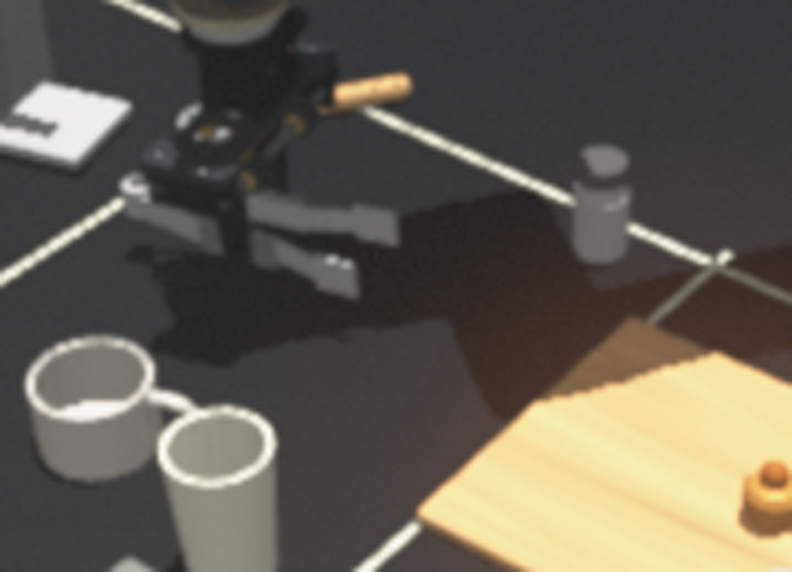

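The tongs hang level in the gripper, clear of the table, with the paddles at (208,97) and (350,97) in the wrist view. I'll compute the tips in tool axes.

```bash
python3 -c "
from h import *
c=read_camera('wrist'); s=state(); R=Ro.from_euler('xyz',s['tcp_rot'])
for u,v in [(203,59),(357,59),(209,135),(350,135)]:
  p=ray(c,u,v,s['eef_pos'][2]+11.5); print((R.inv().apply(p-s['eef_pos'])).round(1))
plan([552,84,165],1.571,55,.045)"
```

```text
[101.9 -33.6 -11.6]
[101.9  35.6 -11.6]
[ 68.7 -32.9 -11.6]
[ 68.7  34.4 -11.5]
t 16.2 pos [ 557.2 -289.8   55.3] rot [3.141e+00 1.000e-03 1.847e+00] F [-0.6  0.2 -0.5] op 0.551
[0.0401, 0.0108, -0.0122, 0.0, 0.0, 0.031, 55.0],
[0.0404, 0.0095, -0.0122, 0.0, 0.0, 0.031, 55.0],
[0.0407, 0.0083, -0.0122, 0.0, 0.0, 0.031, 55.0],
[0.0409, 0.007, -0.0122, 0.0, 0.0, 0.031, 55.0],
[0.0411, 0.0058, -0.0122, 0.0, 0.0, 0.031, 55.0],
[0.0413, 0.0045, -0.0122, 0.0, 0.0, 0.031, 55.0],
[0.0414, 0.0033, -0.0122, 0.0, 0.0, 0.031, 55.0],
[0.0415, 0.002, -0.0122, 0.0, 0.0, 0.031, 55.0],
[0.0415, 0.0007, -0.0122, 0.0, 0.0, 0.031, 55.0],
```

play_rows --pt "0.02 0.005 -0.025 0 0 0.02 55" --pt "0.035 0.009 -0.025 0 0 0.03 55" --pt "0.04 0.008 -0.02 0 0 0.03 55" --pt "0.04 0.007 -0.012 0 0 0.03 55" --pt "0.04 0.006 -0.01 0 0 0.03 55" --pt "0.04 0.005 0 0 0 0.03 55" --pt "0.04 0.003 0 0 0 0.03 55" --pt "0.04 0.002 0 0 0 0.03 55"

```text
t: 17.0
eef_pos: [550.6, 15.4, 146.0]
tcp_rot: [-3.137, -0.002, 1.6]
ft_force: [-0.2, -0.3, -0.9]
opening: 0.547
```

```bash
python3 -c "
from h import *
plan([550,70,150],1.571,55,.035)"
```

```text
t 17.0 pos [550.6  15.4 146. ] rot [-3.137e+00 -2.000e-03  1.600e+00] F [-0.2 -0.3 -0.9] op 0.547
[0.0273, 0.0005, -0.002, -0.002, -0.001, 0.015, 55.0],
[0.0273, 0.0001, -0.002, -0.002, -0.001, 0.015, 55.0],
```

play_rows --pt "0.027 0 0 -0.002 0 0.01 55" --pt "0.02 0 0 -0.002 0 0.01 55" --pt "0 0 0 0 0 0 55" --pt "0 0 0 0 0 0 55"

```text
t: 17.4
eef_pos: [547.8, 68.9, 144.1]
tcp_rot: [-3.138, -0.003, 1.585]
ft_force: [0.6, -0.8, -0.7]
opening: 0.551
```

```bash
python3 -c "
from h import *
c=snap('wrist','w14.png')
plan([550,86.5,150],1.571,55,.035)"
```

```text
t 17.45 pos [547.8  68.7 144.1] rot [-3.138e+00 -3.000e-03  1.584e+00] F [-0.7  0.3 -1.4] op 0.552
[0.0178, 0.0024, -0.0058, -0.004, -0.003, 0.013, 55.0],
```

View pics/w14.png

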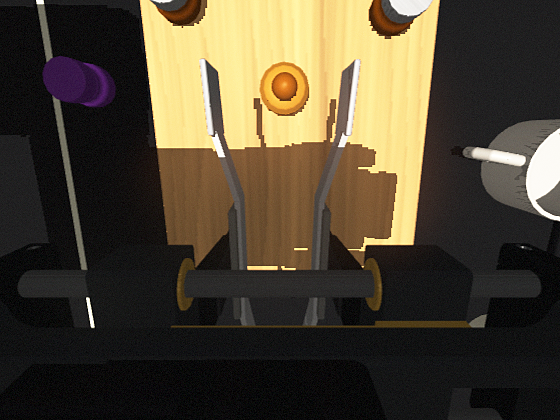

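The brioche is centred at (284,89), its topknot at (285,86). It lies between the paddles (208–352) but is still too far ahead.

```bash
python3 -c "
from h import *
c=read_camera('wrist'); s=state(); R=Ro.from_euler('xyz',s['tcp_rot'])
for u,v,z in [(284.3,90,31),(285,86,55)]:
  p=ray(c,u,v,z); print(p,(R.inv().apply(p-s['eef_pos'])).round(1))
"
```

```text
[550.58079164 173.39967379  31.        ] [104.8   4.4 113.5]
[550.82719445 173.30726664  55.        ] [104.7   4.6  89.5]
```

play_rows --pt "0.009 0.002 0 -0.002 0 0.006 55" --pt "0.009 0.001 0.01 -0.002 -0.003 0.006 55" --pt "0 0 0.02 0 0 0 55" --pt "0 0 0.025 0 0 0 55" --pt "0 0 0 0 0 0 55" --pt "0 0 0 0 0 0 55"

```text
t: 18.1
eef_pos: [552.0, 86.3, 86.2]
tcp_rot: [3.14, 0.001, 1.565]
ft_force: [-0.5, -0.0, -0.8]
opening: 0.551
```

```bash
python3 -c "
from h import *
c=snap('wrist','w15.png')
plan([549.7,86.4,35],1.571,55,.025)"
```

```text
t 18.15 pos [551.8  86.2  86.2] rot [3.140e+00 1.000e-03 1.565e+00] F [-0.2 -0.9 -1.1] op 0.551
[0.0001, -0.0007, 0.0171, 0.001, 0.0, -0.002, 55.0],
[0.0001, -0.0007, 0.0171, 0.001, 0.0, -0.002, 55.0],
[0.0001, -0.0007, 0.0171, 0.001, 0.0, -0.002, 55.0],
```

View pics/w15.png

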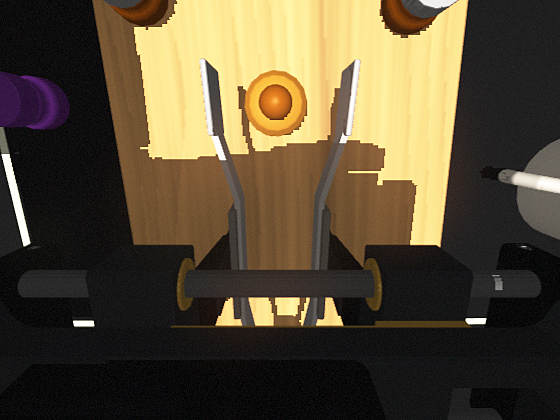

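The brioche is at (275,103), between the paddles at 212 and 347, about 3 mm left of the midline. Correcting and descending.

play_rows --pt "0 -0.001 0.015 0 0 0 55" --pt "0 -0.001 0.015 0 0 0 55" --pt "0 0 0.01 0 0 0 55" --pt "0 0 0 0 0 0 55" --pt "0 0 0 0 0 0 55"

```text
t: 18.65
eef_pos: [552.4, 86.4, 49.4]
tcp_rot: [3.133, 0.001, 1.564]
ft_force: [0.2, 0.6, -1.0]
opening: 0.55
```

```bash
python3 -c "
from h import *
c=snap('wrist','w16.png')
plan([549.7,86.4,35],1.571,55,.025)"
```

```text
t 18.7 pos [552.4  86.4  49.5] rot [3.133e+00 1.000e-03 1.564e+00] F [ 0.1  0.7 -0.5] op 0.554
[-0.0, -0.0029, 0.0144, 0.009, 0.001, -0.007, 55.0],
```

View pics/w16.png

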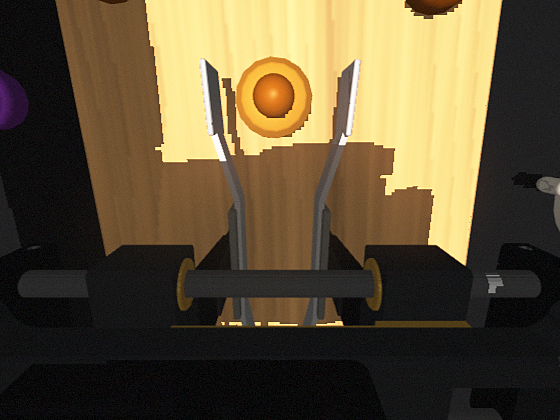

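The brioche at (274,97) is well within the paddles' length (v 60–135) but about 4 mm left of centre.

play_rows --pt "0 -0.003 0 0.009 0 0 55" --pt "0 -0.003 0.008 0 0 0 55" --pt "0 0 0.007 0 0 0 55" --pt "0 0 0 0 0 0 55" --pt "0 0 0 0 0 0 55"

```text
t: 19.2
eef_pos: [546.4, 86.5, 34.5]
tcp_rot: [3.141, 0.0, 1.564]
ft_force: [0.6, -0.3, -0.4]
opening: 0.551
```

```bash
python3 -c "
from h import *
c=snap('wrist','w17.png')
plan([548.7,86.4,35],1.571,55,.025)"
```

```text
t 19.25 pos [546.4  86.5  34.6] rot [3.141 0.    1.564] F [-0.6  0.3 -2. ] op 0.554
[-0.0001, 0.0023, -0.0004, 0.001, 0.0, -0.007, 55.0],
```

View pics/w17.png

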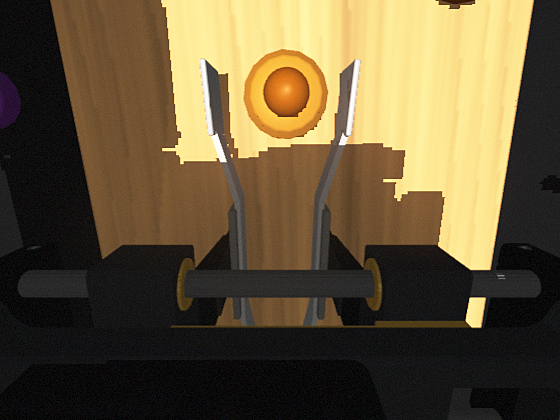

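The brioche is now at (286,93), slightly right of centre. A small nudge, then close.

play_rows --pt "0 0.002 0 0 0 0 55" --pt "0 0 0 0 0 0 52" --pt "0 0 0 0 0 0 48" --pt "0 0 0 0 0 0 45"

```text
t: 19.65
eef_pos: [548.9, 86.5, 34.9]
tcp_rot: [3.14, 0.0, 1.564]
ft_force: [0.8, -0.2, -0.8]
opening: 0.465
```

```bash
python3 -c "
from h import *
c=snap('wrist','w18.png')
plan([548.7,86.4,35],1.571,55,.025)"
```

```text
t 19.7 pos [548.9  86.5  34.9] rot [3.14  0.    1.564] F [-0.6 -0.1 -0.8] op 0.456
[-0.0001, -0.0002, -0.0001, 0.002, 0.0, -0.007, 55.0],
```

View pics/w18.png

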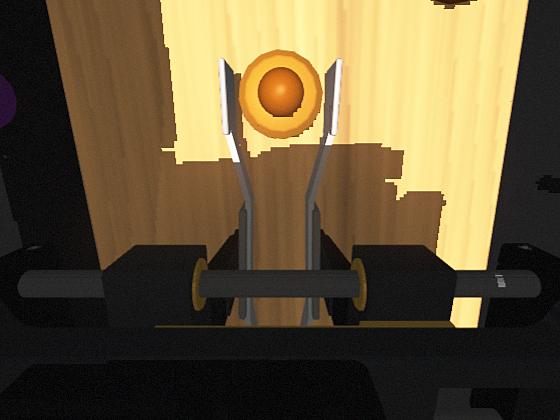

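The brioche is now centred at (281,94) between the closing paddles (226 and 335). Closing fully.

play_rows --pt "0 0 0 0 0 0 42" --pt "0 0 0 0 0 0 38" --pt "0 0 0 0 0 0 32" --pt "0 0 0 0 0 0 25" --pt "0 0 0 0 0 0 20" --pt "0 0 0 0 0 0 20"

```text
t: 20.3
eef_pos: [548.9, 86.5, 35.0]
tcp_rot: [3.14, 0.0, 1.564]
ft_force: [-0.1, 0.4, -1.2]
opening: 0.415
```

```bash
python3 -c "
from h import *
c=snap('wrist','w19.png')
plan([548.7,86.4,35],1.571,55,.025)"
```

```text
t 20.35 pos [548.9  86.5  35. ] rot [3.14  0.    1.564] F [-0.4 -0.3 -1.7] op 0.415
[-0.0001, -0.0002, -0.0, 0.002, 0.0, -0.007, 55.0],
```

View pics/w19.png

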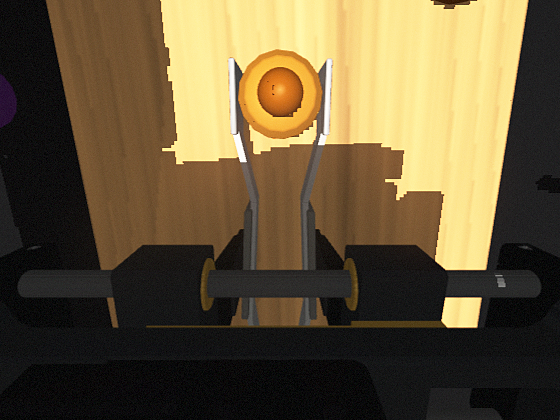

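The gripper stalled at 0.415 (39.4 mm, so the paddles are about 42 mm apart), clasped on the brioche. Lifting.

play_rows --pt "0 0 -0.01 0 0 0 20" --pt "0 0 -0.015 0 0 0 20" --pt "0 0 -0.02 0 0 0 20" --pt "0 0 -0.02 0 0 0 20" --pt "0 0 0 0 0 0 20"

```text
t: 20.85
eef_pos: [548.5, 86.5, 104.0]
tcp_rot: [3.141, 0.0, 1.564]
ft_force: [-0.2, -1.0, -1.8]
opening: 0.417
```

```bash
python3 -c "
from h import *
c=snap('wrist','w20.png');snap('scene','s20.png',(230,170,410,300),4.4)
plan([549,86.4,190],1.564,20,.025)"
```

```text
t 20.95 pos [547.5  86.4 101.7] rot [-3.139e+00  1.000e-03  1.564e+00] F [ 0.1  0.1 -1.3] op 0.414
[-0.0, 0.0003, -0.0221, -0.001, 0.0, 0.0, 20.0],
[-0.0, 0.0003, -0.0221, -0.001, 0.0, 0.0, 20.0],
[-0.0, 0.0003, -0.0221, -0.001, 0.0, 0.0, 20.0],
[-0.0, 0.0004, -0.0221, -0.001, 0.0, 0.0, 20.0],
```

View pics/s20.png

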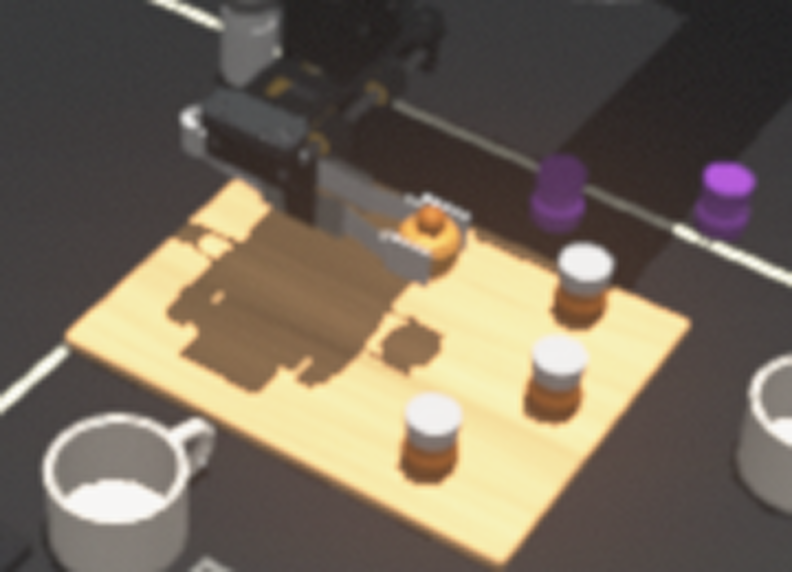

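View pics/w20.png

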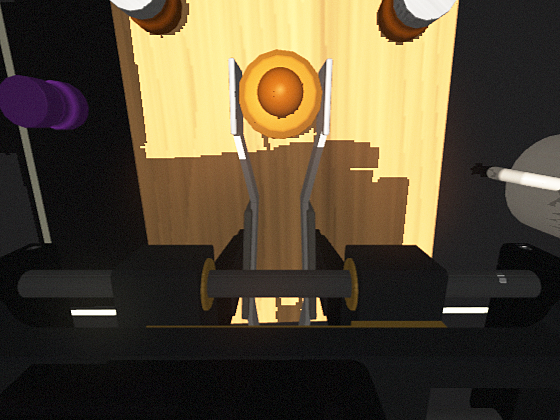

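The brioche is in the air between the paddles: its shadow is detached, and at (280,93) it sits as before relative to the tongs. All three jars stand upright. Continuing up.

play_rows --pt "0 0 -0.02 0 0 0 20" --pt "0 0 -0.022 0 0 0 20" --pt "0 0 -0.022 0 0 0 20" --pt "0 0 -0.02 0 0 0 20" --pt "0 0 0 0 0 0 20" --pt "0 0 0 0 0 0 20" --pt "0 0 0 0 0 0 20" --pt "0 0 0 0 0 0 20"

```text
t: 21.75
eef_pos: [544.4, 86.2, 178.4]
tcp_rot: [-3.124, 0.001, 1.564]
ft_force: [-0.4, 0.9, -1.5]
opening: 0.418
```

```bash
python3 -c "
from h import *
c=snap('wrist','w21.png');snap('scene','s21.png',(130,130,430,330),2.6)
s=state();print(s['t'],s['eef_pos'],s['tcp_rot'],s['opening'],s['ft_force'])"
```

```text
21.85 [544.50414291  86.15911478 178.68193537] [-3.12441089e+00  1.35665155e-03  1.56407699e+00] 0.4126890677981419 [-0.37356942 -0.36970014 -1.71850669]
```

View pics/w21.png

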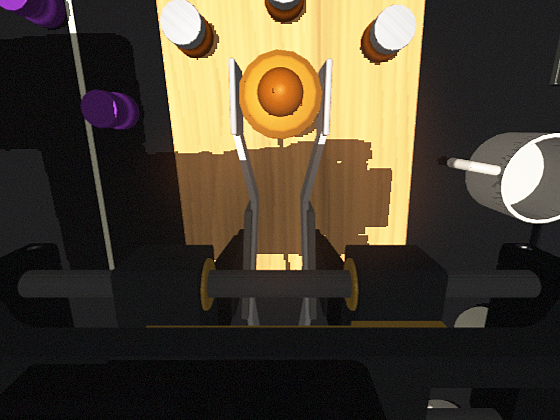

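View pics/s21.png

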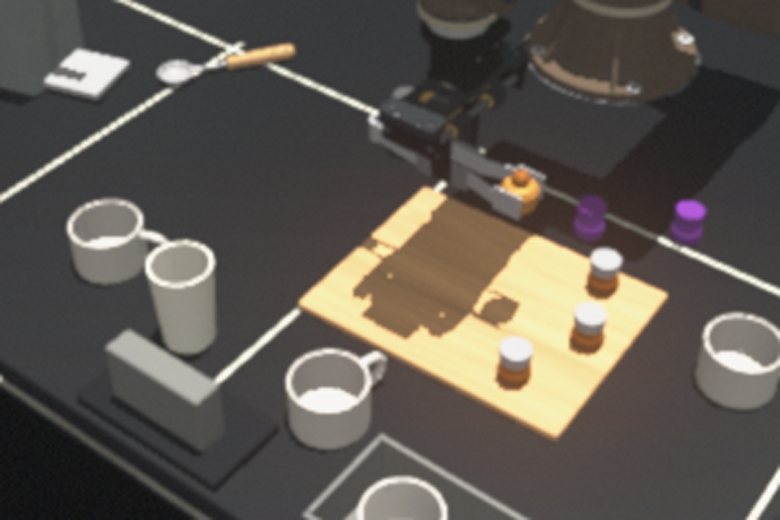

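The brioche is held at (280,93) in the tongs and has risen 144 mm from the board. The jars are upright and the bystanders are in place. Handing in.

```bash
python3 -c "
from cell import *
print(job_done()); s=state(); print(s['t'],s['eef_pos'],s['opening'])"
```

```text
the job is handed in; nothing more can be done
None
the job is handed in; nothing more can be done
```

I spread the three jars over the board and lifted the brioche in the serving tongs. I handed the job in at about 21.9 s, still holding it there.

- **Spacing:** the closest pair measured 91.9 mm between centres, which is about 54 mm of clear board. I measured this in the wrist camera before going to the tongs. The later pictures show all three jars upright.
- **Lift:** the tool rose 144 mm from where the tongs closed on the brioche, and the brioche kept its place between the paddles. The gripper stalled at about 39 mm opening, which matches paddles 42 mm apart, the brioche's widest width.
- **Bystanders:** in the pictures the cups, tumbler, shaker and spoon look untouched, but I did not re-measure their positions.
- **Robot touching the brioche:** I saw no contact between the robot and the brioche.
- **Disagreements:** wrist and top camera positions differed by 2 to 5 mm, and small arm moves missed by a few millimetres. I corrected for this by looking again before each grasp. At the end the tool was tilted about 0.017 rad, which I left as harmless.

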